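# Set the blank speed selector of a tube mixer by counting clicks, then start it

### The arm

A 7-joint arm with a two-finger parallel gripper is mounted at the origin on a cart in front of the work surface, level with it; the furniture and walls round the work are solid. World frame = base frame: x ahead of the robot, y to its left, z up, the work surface at z = 0. Lengths are in m, angles in degrees, forces in N, time in s.
With the tool pointing down it reaches from about 0.425 to 0.925 m from the base axis. Payload 6.8 kg.
Tool frame: the origin (TCP) lies midway between the tips of the shut fingers; the grasp point (between the pads) lies 19 mm behind it; z points along the fingers, y is the line along which they close (so a half turn about z gives the same grasp; the last joint's range is limited). The gripper opens to 85 mm and grips with 20 to 120 N. Pads are 22 mm wide; open, the fingers measure 114 mm over their backs; the gripper's body (76 mm by 85 mm) begins 54 mm behind the grasp point. The pads swing forward as they close: fully open they stand 13 mm farther back than shut.
Start: joints at [-77.642, 27.33, 1.283, 89.118, -0.659, 63.558, -4.761], TCP at [0.215, 0.64, 0.231] pointing down, gripper open.
Joint ranges: [-169.35, 169.35], [-19.33, 120.38], [-80.79, 83.38], [13.8, 139.57], [-78.32, 258.32], [9.67, 109.79], [-169.56, 169.56]. Speed limits (degrees/s): [136.94, 136.94, 180, 180, 180, 180, 180].

### API

Orientations are given as a 3x3 rotation matrix whose columns are the frame's x, y, z axes.
In Python, from rig import r, eyes gives the robot as it stands. The module is installed in compiled form; this text tells all that it offers.
- The arm moves only by the tool play_rows, never from a script. Its arguments are lists of equal length, an entry for each row: "delta_pos": the shift along the world's x, y, z in cm, a list of three; "roll": the turn about the world's z in rad; "claw": the opening, from 0 (shut) to 1 (fully open). In form: {"delta_pos": [[x, y, z], ...], "roll": [roll, ...], "claw": [claw, ...]}. A call has exactly 10 rows; each row shifts and turns the commanded pose from where the row before left it; what a row does not reach is not made up. A row lasts 1/8 s, in which the tool goes at most 62.5 mm and 10.7 degrees, less where a joint would pass 70% of its speed; a pose out of reach is approached as far as the arm can. A call with a gripper value outside its range is refused whole. The fingers move at their own pace and stop on an object; the grip force is fixed at half the most. Time passes only in rows, so rows that do not move let the fingers close, or fill a call up. It gives the time, the measured TCP pose, the force, the opening and the grip force at its end, in the units of the state.
- r.read_state(): the state, without advancing time (a new reading comes with each control period).
- eyes.get_image(name): name is "side" or "top"; returns the picture (384x512x3 uint8, red, green, blue); there is no depth.
- eyes.camera_params(name): a dict with "fx", "fy", "cx", "cy" (pixels), "dist_coeffs" ([k1, k2, p1, p2, k3] as OpenCV has them; the pictures are not rectified), "rvec" (rotation vector, rad) and "tvec" (3), from world to camera coordinates, as OpenCV has them. Camera axes: x right, y down, z forward; pixel columns grow to the right and rows downward; lengths in m; the calibration is good to about 2 mm. A picture is of the moment at which its call begins. camera_params takes no time and is no camera call.
- r.sign_off(): hands the job in; it is judged then, once.
The state is a dict: "clock": time; "q": joint angles; "dq": joint speeds; "joint_torque": joint torques, N m; "eef_pos": TCP position; "tool_rot": TCP orientation; "contact_force": force on the tool from outside, world axes, zero at the start; "torque": the same for the moment, N m; "width": finger opening in m; "grasp_force": force on a finger pad.
Only numpy, scipy, OpenCV 4.12 (cv2) and the standard library are available. Lean on these libraries where they do the work, as an engineer would, in place of code of your own. Each camera call takes 0.05 s, during which the arm holds its last target. There are 200 camera calls.

### The job

Set the tube roller mixer to its fourth speed and start it: turn the blank black knob gently anticlockwise (seen from above) until it rests on its end stop, without forcing the stop, then turn it clockwise exactly four clicks and leave it there. Only then press the round green start button fully down and let it come back up; leave the vials and the timer beside the mixer where they stand.

Things in the scene. Friction and masses are not known exactly. Their poses are not given: they have to be found in the camera images.
- mixer: Tube roller mixer: grey box, white flat deck, fixed on the worktop, 150 (x) x 240 (y) x 65 mm high to the deck. Origin: centre of its underside; x to its back, y left, z up. At the deck's back (x 41 to 74 mm) two rollers carry purple-capped tubes lying along y, up to 30 mm above the deck. Knob axis at x -5, y 45 mm; start button at x -5, y -70 mm.
- knob_axis (a point): Point on the vertical axis of the selector knob, 24 mm above the deck: grip height (fingertips clear the deck by 5 mm). It belongs to the mixer and does not turn with the knob. Knob: black, fluted, round, no pointer; barrel 34 mm across, skirt 42 mm up to 8 mm above the deck, top 36 mm above it; free for 28 mm round the barrel. Anticlockwise from above leads to the end stop.
- knob_top (a point): Centre of the knob's silver top disc, 36 mm above the deck. The clicks: the end stop is position 0, clicks from it count the position; it starts at position 1 to 5 of 7. Clicks are UNEVENLY spaced, 17 to 30 degrees from one to the next, so angles do not tell the position; position 4 lies within 90 degrees of the stop. The knob stays where it is left, so it may be regrasped.
- knob_foot (a point): Centre of the knob's foot on the deck. Its feel: leaving a position the resisting torque climbs within some degrees to 0.2 to 0.3 N m, falls to nothing half way, then the knob drives itself on with up to 0.35 N m into the next position (torque nothing). At the hard end stop the resisting torque climbs past 0.4 N m; over 0.65 N m there forces it (a fault).
- start_top (a point): Centre of the top of the green round start button, 26 mm across, in a grey collar on the deck; its z axis points up. A spring button: travel 5 mm down, 5 N fully down.
- start (a joint): Travel of the start button in m: 0 released, 0.005 fully pressed; it counts as pressed from 0.0035.
- vial_blue: Bystander: clear vial with a blue band, 23 mm across, 54 mm tall, standing loose to the left of the mixer. Origin: centre of its underside.
- vial_orange: Bystander: amber vial with an orange band, 23 mm across, 54 mm tall, standing loose to the left of the mixer. Origin: centre of its underside.
- bench_timer: Bystander: white timer with small buttons, 55 x 62 x 22 mm, lying loose to the right of the mixer. Origin: centre of its underside.

How it is judged (in metres and radians):
On the way, in this order (a step that is already met when the one before it is completed fails the run):
1. the selector rests on its anticlockwise end stop (distance between selector_c15 and mixer_c2 below 0.002 m), for 0.2 s.
2. the selector stands at position 4, four clicks clockwise from the stop (distance between selector_c15 and mixer_c3 below 0.0044 m), for 0.2 s.
3. the start button is pressed down with the selector at position 4 (distance between selector_c15 and mixer_c3 below 0.0044 m and value of joint start above 0.0035 m), for 0.05 s.
At the end, for the whole second after the job is handed in: The selector rests at position 4 (between its fourth and fifth click from the stop, off the bumps), the start button has been pressed at that position and is up again (less than 1.5 mm down), vials and timer within 20 mm of where they stood, the robot clear (distance between selector_c15 and mixer_c3 below 0.0044 m and velocity of joint selector below 0.05 rad/s and value of joint start below 0.0015 m and distance of each of vial_blue, vial_orange, bench_timer from where it was at the start of the episode below 0.02 m); the robot touches nothing.
It fails at once if the end stop is forced (more than about 0.65 N m) (contact force between selector_c14 and mixer_c0 above 25 N).
It fails at once if start is pressed while the selector is not at position 4 (value of joint start above 0.0035 m and not (distance between selector_c15 and mixer_c3 below 0.0044 m)).
It fails at once if a vial or the timer is knocked or shoved away (distance of any of vial_blue, vial_orange, bench_timer from where it was at the start of the episode above 0.03 m).
It also fails if it takes over 72 s, if anything falls off the work surface, if the arm or the gripper's body presses on something with over 40 N, if the wrist force passes 120 N, or if a joint passes its speed limit or range.

## Working session

There is one attempt and no reset: what is moved stays moved. The work goes in short steps, Python scripts to look and compute and a tool call to move; the robot and the scene stay as the last step left them, time stands still between calls to the robot, and variables do not carry over. Pictures are saved under pics/ and viewed, at most 10 in all, crops included, and the job is handed in when it is done.

Besides the shell and the picture viewer there is one more tool, called after "Call:" as name(argument=value, ...), one argument or row to a line, values as JSON. play_rows: Moves the arm, as the interface text tells. Its arguments: {"type":"object","properties":{"delta_pos":{"type":"array"},"roll":{"type":"array"},"claw":{"type":"array"}},"required":["delta_pos","roll","claw"]}

```bash
mkdir -p pics
python3 - <<'E'
from rig import r,eyes
import cv2
for n in("side","top"):
    cv2.imwrite(f"pics/{n}0.png",cv2.resize(eyes.get_image(n)[:,:,::-1],(800,600),interpolation=cv2.INTER_CUBIC))
    p=eyes.camera_params(n);print(n,p)
s=r.read_state();print({k:s[k] for k in("clock","eef_pos","tool_rot","contact_force","torque","width")})
E
```

```text
side {'fx': 436.34038351060485, 'fy': 436.34038351060485, 'cx': 249.15274537471072, 'cy': 190.74207273715308, 'dist_coeffs': array([-0.00622209,  0.        ,  0.        ,  0.        ,  0.        ]), 'rvec': array([-0.01367344, -2.83850369,  1.30533174]), 'tvec': array([0.50184114, 0.06149985, 1.01898104])}
top {'fx': 435.9357554195211, 'fy': 435.9357554195211, 'cx': 259.79687623872474, 'cy': 190.1890219067488, 'dist_coeffs': array([0.01961125, 0.        , 0.        , 0.        , 0.        ]), 'rvec': array([ 2.14224736, -2.11274637,  0.19074271]), 'tvec': array([0.01025849, 0.47953174, 0.85356357])}
{'clock': 0.1, 'eef_pos': array([0.21461808, 0.63943671, 0.23044366]), 'tool_rot': array([[-9.48048899e-01,  3.18124403e-01, -3.87085006e-04],
       [ 3.18124615e-01,  9.48047657e-01, -1.53955116e-03],
       [-1.22793760e-04, -1.58271105e-03, -9.99998740e-01]]), 'contact_force': array([-0.38764931, -0.88054412,  0.48935022]), 'torque': array([ 0.03657436, -0.01999906, -0.03036583]), 'width': 0.085681778229785}
```

View pics/side0.png

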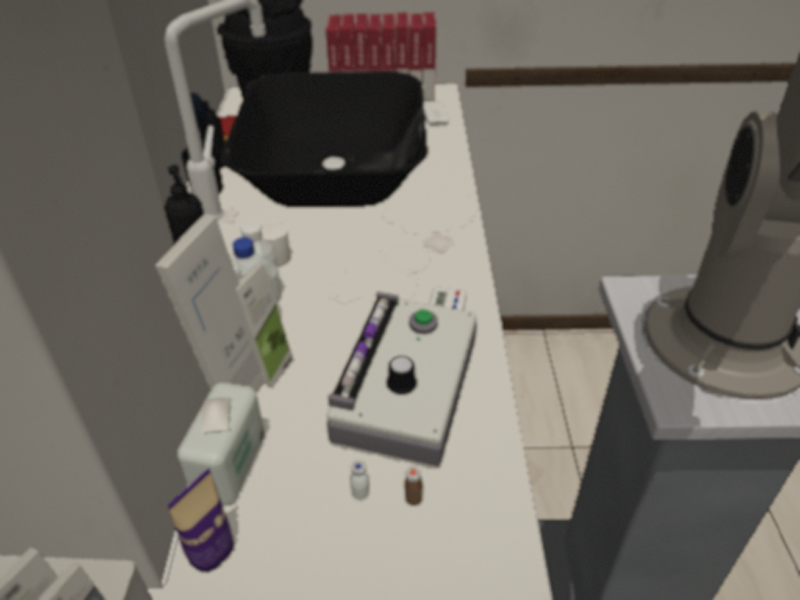

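View pics/top0.png

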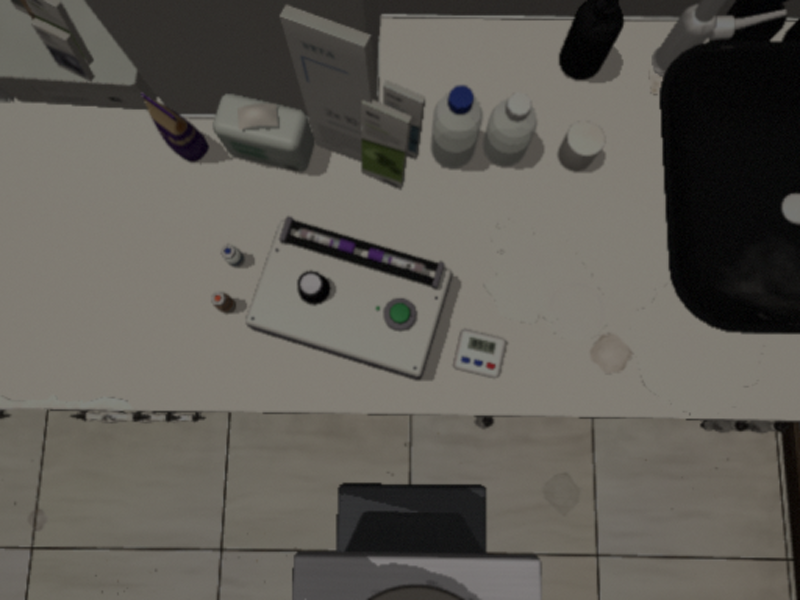

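Side view (800×600): knob top about (401,364), green button (423,317). Top view: knob top about (313,284), button (400,313), vials (231,254) and (223,301), timer (480,353). I'll enlarge both for better readings.

Run:
```python
from rig import r,eyes
import cv2,numpy as np
# crops 100x100 at 4x: side origin (215,180) ; top origin (180,150)
a=eyes.get_image("side")[180:280,215:315,::-1];b=eyes.get_image("top")[150:250,180:280,::-1]
cv2.imwrite("pics/crop1.png",np.hstack([cv2.resize(i,(400,400),interpolation=cv2.INTER_CUBIC) for i in(a,b)]))
```

```text
(no output)
```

View pics/crop1.png

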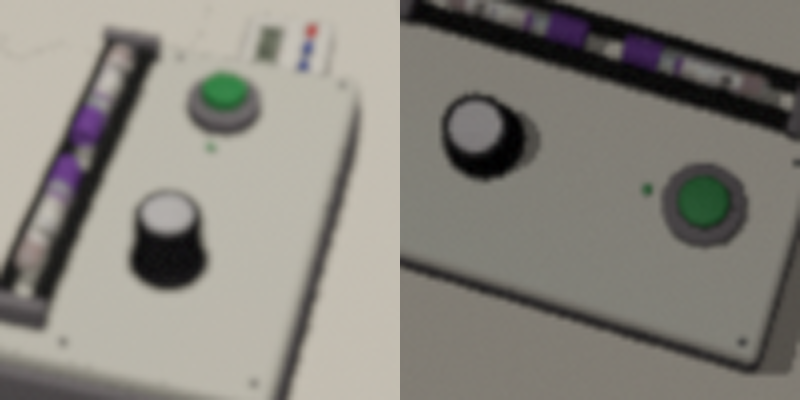

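Crop readings: side knob top (167,214), button (224,90); top view (right half) knob top (75,126), button (303,201). Next I triangulate them.

```bash
cat > h.py <<'E'
from rig import r,eyes
import cv2,numpy as np
def norm(n,uv):
    p=eyes.camera_params(n);K=np.array([[p['fx'],0,p['cx']],[0,p['fy'],p['cy']],[0,0,1]])
    R=cv2.Rodrigues(p['rvec'])[0]
    return np.c_[R,p['tvec']],cv2.undistortPoints(np.array([[uv]],float),K,p['dist_coeffs']).reshape(2,1)
def tri(s,t):
    P,a=norm("side",s);Q,b=norm("top",t);X=cv2.triangulatePoints(P,Q,a,b).ravel();return X[:3]/X[3]
def proj(n,X):
    p=eyes.camera_params(n);K=np.array([[p['fx'],0,p['cx']],[0,p['fy'],p['cy']],[0,0,1]])
    return cv2.projectPoints(np.array([X],float),p['rvec'],p['tvec'],K,p['dist_coeffs'])[0].ravel()
E
python3 - <<'E'
from h import *
c=lambda o,x,y:(o[0]+(x+.5)/4-.5,o[1]+(y+.5)/4-.5)
f=lambda x,y:(x/1.5625,y/1.5625)
S=(215,180);T=(180,150)
k=tri(c(S,167,214),c(T,75,126));b=tri(c(S,224,90),c(T,303,201))
print("knob",k,"btn",b,"dist",np.linalg.norm((k-b)[:2]))
d=(k-b)[:2];print("mixer yaw",np.degrees(np.arctan2(-d[0],d[1])))
for n,s,t in(("blue",(359,466),(229,251)),("orange",(413,472),(219,298)),("timer",(447,299),(480,353))):print(n,tri(f(*s),f(*t)))
for n in("side","top"):print(n,proj(n,k),proj(n,b))
E
```

```text
knob [0.4858045  0.13596067 0.09745534] btn [0.45342716 0.02526524 0.07895881] dist 0.11533330200728988
mixer yaw -16.30368649567214
blue [0.537192   0.25207424 0.04713908]
orange [0.47381407 0.26135431 0.04711381]
timer [ 0.41011974 -0.0831644   0.0158219 ]
side [256.44217158 233.14087305] [270.64602557 202.12976086]
top [198.38854149 181.05614438] [255.37976786 199.85146547]
```

Call:
play_rows(
  delta_pos=[
    [2.7,-5.0,0],
    [2.7,-5.0,0],
    [2.7,-5.0,0],
    [2.7,-5.0,0],
    [2.7,-5.0,0],
    [2.7,-5.0,0],
    [2.7,-5.0,0],
    [2.7,-5.0,0],
    [2.7,-5.0,0],
    [2.7,-5.0,0],
  ],
  roll=[-0.12,-0.12,-0.12,-0.12,-0.12,-0.12,-0.12,-0.12,-0.12,-0.12],
  claw=[1,0.57,0.57,0.57,0.57,0.57,0.57,0.57,0.57,0.57],
)

```text
clock: 1.45
eef_pos: [0.4853, 0.1383, 0.2315]
tool_rot: [[-0.043, 0.999, 0.0], [0.999, 0.043, 0.001], [0.001, 0.0, -1.0]]
contact_force: [1.5, 0.7, -0.4]
width: 0.0489
grasp_force: 0.0
```

Call:
play_rows(
  delta_pos=[
    [0.05,-0.23,-2.0],
    [0,0,-2.0],
    [0,0,-2.0],
    [0,0,-2.0],
    [0,0,-2.0],
    [0,0,-1.5],
    [0,0,0],
    [0,0,0],
    [0,0,0],
    [0,0,0],
  ],
  roll=[0,0,0,0,0,0,0,0,0,0],
  claw=[0.57,0.57,0.57,0.57,0.57,0.57,0.57,0.57,0.57,0.57],
)

```text
clock: 2.7
eef_pos: [0.4856, 0.1378, 0.1168]
tool_rot: [[-0.047, 0.999, 0.001], [0.999, 0.047, 0.001], [0.001, 0.001, -1.0]]
contact_force: [-0.5, 0.2, 0.1]
width: 0.0487
grasp_force: 0.0
```

Run:
```python
from h import *
s=r.read_state();print(s['eef_pos'],s['torque'],s['contact_force'],s['q'])
a=eyes.get_image("side")[150:270,195:325,::-1];b=eyes.get_image("top")[120:240,130:260,::-1]
cv2.imwrite("pics/crop2.png",np.hstack([cv2.resize(i,(390,360),interpolation=cv2.INTER_CUBIC) for i in(a,b)]))
```

```text
[0.48559599 0.13779107 0.11684036] [-0.00736333  0.01953926 -0.03600116] [-0.50594943  0.22325867  0.06815537] [-42.80782264  21.30465051  24.31459764 119.45112841 -13.0266268
  41.66349842  -7.49284968]
```

View pics/crop2.png

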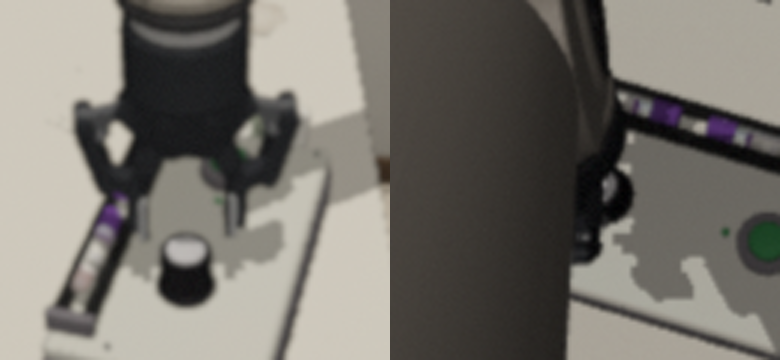

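The fingers straddle the knob: side crop tips at x 142 and 235, knob top at 186. Going down and gripping.

Call:
play_rows(
  delta_pos=[
    [0,-0.13,-1.0],
    [0,0,-1.0],
    [0,0,-1.0],
    [0,0,-1.0],
    [0,0,0],
    [0,0,0],
    [0,0,0],
    [0,0,0],
    [0,0,0],
    [0,0,0],
  ],
  roll=[0,0,0,0,0,0,0,0,0,0],
  claw=[0.57,0.57,0.57,0.57,0.57,0.3,0.3,0.3,0.3,0.3],
)

```text
clock: 4.05
eef_pos: [0.4865, 0.1363, 0.0769]
tool_rot: [[-0.047, 0.999, 0.002], [0.999, 0.047, 0.0], [0.0, 0.002, -1.0]]
contact_force: [5.0, -0.7, 1.5]
width: 0.032
grasp_force: 60.0
```

```bash
cat > s.py <<'E'
from rig import r
import numpy as np
s=r.read_state();R=s['tool_rot']
print('t%.2f pos'%s['clock'],s['eef_pos'].round(4),'yaw %.2f'%np.degrees(np.arctan2(R[1,1],R[0,1])),'Mz %.3f'%s['torque'][2],'F',s['contact_force'].round(1),'w %.4f g %.0f'%(s['width'],s['grasp_force']),'q7 %.0f'%s['q'][6], 'jt7 %.3f'%s['joint_torque'][6])
E
python3 s.py
```

```text
t4.05 pos [0.4865 0.1363 0.0769] yaw 2.67 Mz -0.044 F [ 5.  -0.7  1.5] w 0.0320 g 60 q7 -5 jt7 0.030
```

Call:
play_rows(
  delta_pos=[
    [0.08,0,0],
    [0,0,0],
    [0,0,0],
    [0,0,0],
    [0,0,0],
    [0,0,0],
    [0,0,0],
    [0,0,0],
    [0,0,0],
    [0,0,0],
  ],
  roll=[0.02,0.02,0.02,0.02,0,0,0,0,0,0],
  claw=[0.3,0.3,0.3,0.3,0.3,0.3,0.3,0.3,0.3,0.3],
)

```text
clock: 5.3
eef_pos: [0.4866, 0.1364, 0.0768]
tool_rot: [[-0.127, 0.992, 0.001], [0.992, 0.127, 0.001], [0.0, 0.001, -1.0]]
contact_force: [2.4, -1.1, 5.2]
width: 0.0317
grasp_force: 60.6
```

```bash
python3 s.py
```

```text
t5.30 pos [0.4866 0.1364 0.0768] yaw 7.28 Mz -0.195 F [ 2.4 -1.1  5.2] w 0.0317 g 61 q7 -1 jt7 0.216
```

Call:
play_rows(
  delta_pos=[
    [0,0,0],
    [0,0,0],
    [0,0,0],
    [0,0,0],
    [0,0,0],
    [0,0,0],
    [0,0,0],
    [0,0,0],
    [0,0,0],
    [0,0,0],
  ],
  roll=[0.02,0.02,0.02,0.02,0.02,0.02,0.02,0.02,0,0],
  claw=[0.3,0.3,0.3,0.3,0.3,0.3,0.3,0.3,0.3,0.3],
)

```text
clock: 6.55
eef_pos: [0.4867, 0.1364, 0.0768]
tool_rot: [[-0.284, 0.959, 0.001], [0.959, 0.284, 0.0], [-0.0, 0.001, -1.0]]
contact_force: [3.6, -2.1, 5.2]
width: 0.0321
grasp_force: 60.6
```

```bash
python3 s.py
```

```text
t6.55 pos [0.4867 0.1364 0.0768] yaw 16.50 Mz 0.219 F [ 3.6 -2.1  5.2] w 0.0321 g 61 q7 6 jt7 -0.226
```

Call:
play_rows(
  delta_pos=[
    [0,0,0],
    [0,0,0],
    [0,0,0],
    [0,0,0],
    [0,0,0],
    [0,0,0],
    [0,0,0],
    [0,0,0],
    [0,0,0],
    [0,0,0],
  ],
  roll=[0.02,0.02,0.02,0,0,0,0,0,0,0],
  claw=[0.3,0.3,0.3,0.3,0.3,0.3,0.3,0.3,0.3,0.3],
)

```text
clock: 7.8
eef_pos: [0.4867, 0.1364, 0.0768]
tool_rot: [[-0.34, 0.94, 0.001], [0.94, 0.34, 0.0], [-0.0, 0.001, -1.0]]
contact_force: [3.4, -2.4, 5.1]
width: 0.0317
grasp_force: 60.6
```

```bash
python3 s.py
```

```text
t7.80 pos [0.4867 0.1364 0.0768] yaw 19.90 Mz 0.070 F [ 3.4 -2.4  5.1] w 0.0317 g 61 q7 9 jt7 -0.044
```

Call:
play_rows(
  delta_pos=[
    [0,0,0],
    [0,0,0],
    [0,0,0],
    [0,0,0],
    [0,0,0],
    [0,0,0],
    [0,0,0],
    [0,0,0],
    [0,0,0],
    [0,0,0],
  ],
  roll=[0.015,0.015,0.015,0.015,0,0,0,0,0,0],
  claw=[0.3,0.3,0.3,0.3,0.3,0.3,0.3,0.3,0.3,0.3],
)

```text
clock: 9.05
eef_pos: [0.4867, 0.1364, 0.0768]
tool_rot: [[-0.395, 0.919, 0.001], [0.919, 0.395, 0.001], [0.0, 0.001, -1.0]]
contact_force: [3.0, -1.6, 5.8]
width: 0.0321
grasp_force: 60.6
```

```bash
python3 s.py
```

```text
t9.05 pos [0.4867 0.1364 0.0768] yaw 23.28 Mz -0.295 F [ 3.  -1.6  5.8] w 0.0321 g 61 q7 12 jt7 0.262
```

Call:
play_rows(
  delta_pos=[
    [0,0,0],
    [0,0,0],
    [0,0,0],
    [0,0,0],
    [0,0,0],
    [0,0,0],
    [0,0,0],
    [0,0,0],
    [0,0,0],
    [0,0,0],
  ],
  roll=[0.01,0.01,0,0,0,0,0,0,0,0],
  claw=[0.3,0.3,0.3,0.3,0.3,0.3,0.3,0.3,0.3,0.3],
)

```text
clock: 10.3
eef_pos: [0.4868, 0.1364, 0.0768]
tool_rot: [[-0.414, 0.91, 0.001], [0.91, 0.414, 0.001], [-0.0, 0.001, -1.0]]
contact_force: [4.3, -1.9, 5.5]
width: 0.0314
grasp_force: 60.6
```

```bash
python3 s.py
```

```text
t10.30 pos [0.4868 0.1364 0.0768] yaw 24.43 Mz -0.283 F [ 4.3 -1.9  5.5] w 0.0314 g 61 q7 13 jt7 0.229
```

Torque levelled off, so this is a detent, not the stop. Continuing.

Call:
play_rows(
  delta_pos=[
    [0,0,0],
    [0,0,0],
    [0,0,0],
    [0,0,0],
    [0,0,0],
    [0,0,0],
    [0,0,0],
    [0,0,0],
    [0,0,0],
    [0,0,0],
  ],
  roll=[0.03,0.03,0.03,0.03,0.03,0.03,0.02,0,0,0],
  claw=[0.3,0.3,0.3,0.3,0.3,0.3,0.3,0.3,0.3,0.3],
)

```text
clock: 11.55
eef_pos: [0.4869, 0.1365, 0.0768]
tool_rot: [[-0.587, 0.809, 0.002], [0.809, 0.587, 0.0], [-0.001, 0.002, -1.0]]
contact_force: [3.5, -1.9, 6.4]
width: 0.0319
grasp_force: 60.5
```

```bash
python3 s.py
```

```text
t11.55 pos [0.4869 0.1365 0.0768] yaw 35.98 Mz 0.227 F [ 3.5 -1.9  6.4] w 0.0319 g 61 q7 22 jt7 -0.239
```

Call:
play_rows(
  delta_pos=[
    [0,0,0],
    [0,0,0],
    [0,0,0],
    [0,0,0],
    [0,0,0],
    [0,0,0],
    [0,0,0],
    [0,0,0],
    [0,0,0],
    [0,0,0],
  ],
  roll=[0.02,0.02,0.02,0,0,0,0,0,0,0],
  claw=[0.3,0.3,0.3,0.3,0.3,0.3,0.3,0.3,0.3,0.3],
)

```text
clock: 12.8
eef_pos: [0.4869, 0.1365, 0.0768]
tool_rot: [[-0.634, 0.774, 0.002], [0.774, 0.634, 0.001], [-0.0, 0.002, -1.0]]
contact_force: [4.0, -0.7, 5.4]
width: 0.0318
grasp_force: 60.6
```

```bash
python3 s.py
```

```text
t12.80 pos [0.4869 0.1365 0.0768] yaw 39.32 Mz -0.225 F [ 4.  -0.7  5.4] w 0.0318 g 61 q7 25 jt7 0.277
```

Call:
play_rows(
  delta_pos=[
    [0,0,0],
    [0,0,0],
    [0,0,0],
    [0,0,0],
    [0,0,0],
    [0,0,0],
    [0,0,0],
    [0,0,0],
    [0,0,0],
    [0,0,0],
  ],
  roll=[0.01,0.01,0,0,0,0,0,0,0,0],
  claw=[0.3,0.3,0.3,0.3,0.3,0.3,0.3,0.3,0.3,0.3],
)

```text
clock: 14.05
eef_pos: [0.4869, 0.1365, 0.0768]
tool_rot: [[-0.649, 0.761, 0.002], [0.761, 0.649, 0.001], [-0.0, 0.002, -1.0]]
contact_force: [4.2, 0.5, 5.1]
width: 0.0316
grasp_force: 60.6
```

```bash
python3 s.py
```

```text
t14.05 pos [0.4869 0.1365 0.0768] yaw 40.47 Mz -0.200 F [4.2 0.5 5.1] w 0.0316 g 61 q7 26 jt7 0.265
```

Call:
play_rows(
  delta_pos=[
    [0,0,0],
    [0,0,0],
    [0,0,0],
    [0,0,0],
    [0,0,0],
    [0,0,0],
    [0,0,0],
    [0,0,0],
    [0,0,0],
    [0,0,0],
  ],
  roll=[0.03,0.03,0.03,0.03,0.03,0.03,0.03,0.01,0,0],
  claw=[0.3,0.3,0.3,0.3,0.3,0.3,0.3,0.3,0.3,0.3],
)

```text
clock: 15.3
eef_pos: [0.4871, 0.1366, 0.0768]
tool_rot: [[-0.8, 0.599, 0.002], [0.599, 0.8, 0.001], [-0.001, 0.002, -1.0]]
contact_force: [4.5, -1.7, 4.9]
width: 0.0321
grasp_force: 60.5
```

```bash
python3 s.py
```

```text
t15.30 pos [0.4871 0.1366 0.0768] yaw 53.17 Mz 0.155 F [ 4.5 -1.7  4.9] w 0.0321 g 60 q7 36 jt7 -0.195
```

Call:
play_rows(
  delta_pos=[
    [0,0,0],
    [0,0,0],
    [0,0,0],
    [0,0,0],
    [0,0,0],
    [0,0,0],
    [0,0,0],
    [0,0,0],
    [0,0,0],
    [0,0,0],
  ],
  roll=[0.02,0.02,0.015,0,0,0,0,0,0,0],
  claw=[0.3,0.3,0.3,0.3,0.3,0.3,0.3,0.3,0.3,0.3],
)

```text
clock: 16.55
eef_pos: [0.487, 0.1367, 0.0768]
tool_rot: [[-0.831, 0.556, 0.002], [0.556, 0.831, 0.001], [-0.001, 0.002, -1.0]]
contact_force: [4.8, -0.6, 4.0]
width: 0.0321
grasp_force: 60.5
```

```bash
python3 s.py
```

```text
t16.55 pos [0.487  0.1367 0.0768] yaw 56.24 Mz -0.262 F [ 4.8 -0.6  4. ] w 0.0321 g 60 q7 39 jt7 0.290
```

Call:
play_rows(
  delta_pos=[
    [0,0,0],
    [0,0,0],
    [0,0,0],
    [0,0,0],
    [0,0,0],
    [0,0,0],
    [0,0,0],
    [0,0,0],
    [0,0,0],
    [0,0,0],
  ],
  roll=[0.01,0.01,0,0,0,0,0,0,0,0],
  claw=[0.3,0.3,0.3,0.3,0.3,0.3,0.3,0.3,0.3,0.3],
)

```text
clock: 17.8
eef_pos: [0.4871, 0.1367, 0.0768]
tool_rot: [[-0.842, 0.539, 0.002], [0.539, 0.842, 0.001], [-0.001, 0.002, -1.0]]
contact_force: [5.2, -0.4, 4.1]
width: 0.0318
grasp_force: 60.5
```

```bash
python3 s.py
```

```text
t17.80 pos [0.4871 0.1367 0.0768] yaw 57.38 Mz -0.291 F [ 5.2 -0.4  4.1] w 0.0318 g 60 q7 40 jt7 0.267
```

Call:
play_rows(
  delta_pos=[
    [0,0,0],
    [0,0,0],
    [0,0,0],
    [0,0,0],
    [0,0,0],
    [0,0,0],
    [0,0,0],
    [0,0,0],
    [0,0,0],
    [0,0,0],
  ],
  roll=[0.01,0.01,0.01,0,0,0,0,0,0,0],
  claw=[0.3,0.3,0.3,0.3,0.3,0.3,0.3,0.3,0.3,0.3],
)

```text
clock: 19.05
eef_pos: [0.4871, 0.1367, 0.0768]
tool_rot: [[-0.858, 0.513, 0.002], [0.513, 0.858, 0.001], [-0.001, 0.002, -1.0]]
contact_force: [5.1, -0.9, 5.3]
width: 0.0321
grasp_force: 60.5
```

```bash
python3 s.py
```

```text
t19.05 pos [0.4871 0.1367 0.0768] yaw 59.12 Mz -0.201 F [ 5.1 -0.9  5.3] w 0.0321 g 60 q7 41 jt7 0.197
```

Call:
play_rows(
  delta_pos=[
    [0,0,0],
    [0,0,0],
    [0,0,0],
    [0,0,0],
    [0,0,0],
    [0,0,0],
    [0,0,0],
    [0,0,0],
    [0,0,0],
    [0,0,0],
  ],
  roll=[0.03,0.03,0.03,0.03,0.03,0.03,0.01,0,0,0],
  claw=[0.3,0.3,0.3,0.3,0.3,0.3,0.3,0.3,0.3,0.3],
)

```text
clock: 20.3
eef_pos: [0.4872, 0.1369, 0.0768]
tool_rot: [[-0.94, 0.34, 0.002], [0.34, 0.94, 0.001], [-0.002, 0.001, -1.0]]
contact_force: [4.8, -0.7, 3.3]
width: 0.0317
grasp_force: 60.4
```

```bash
python3 s.py
```

```text
t20.30 pos [0.4872 0.1369 0.0768] yaw 70.10 Mz 0.277 F [ 4.8 -0.7  3.3] w 0.0317 g 60 q7 50 jt7 -0.262
```

Call:
play_rows(
  delta_pos=[
    [0,0,0],
    [0,0,0],
    [0,0,0],
    [0,0,0],
    [0,0,0],
    [0,0,0],
    [0,0,0],
    [0,0,0],
    [0,0,0],
    [0,0,0],
  ],
  roll=[0.015,0.015,0.015,0,0,0,0,0,0,0],
  claw=[0.3,0.3,0.3,0.3,0.3,0.3,0.3,0.3,0.3,0.3],
)

```text
clock: 21.55
eef_pos: [0.4871, 0.1369, 0.0768]
tool_rot: [[-0.954, 0.298, 0.002], [0.298, 0.954, 0.001], [-0.002, 0.002, -1.0]]
contact_force: [4.5, -0.6, 4.2]
width: 0.0317
grasp_force: 60.4
```

```bash
python3 s.py
```

```text
t21.55 pos [0.4871 0.1369 0.0768] yaw 72.63 Mz 0.031 F [ 4.5 -0.6  4.2] w 0.0317 g 60 q7 53 jt7 -0.021
```

Call:
play_rows(
  delta_pos=[
    [0,0,0],
    [0,0,0],
    [0,0,0],
    [0,0,0],
    [0,0,0],
    [0,0,0],
    [0,0,0],
    [0,0,0],
    [0,0,0],
    [0,0,0],
  ],
  roll=[0.01,0.01,0.01,0,0,0,0,0,0,0],
  claw=[0.3,0.3,0.3,0.3,0.3,0.3,0.3,0.3,0.3,0.3],
)

```text
clock: 22.8
eef_pos: [0.4871, 0.1369, 0.0768]
tool_rot: [[-0.963, 0.27, 0.002], [0.27, 0.963, 0.001], [-0.002, 0.002, -1.0]]
contact_force: [5.3, -0.4, 4.1]
width: 0.0315
grasp_force: 60.4
```

```bash
python3 s.py
```

```text
t22.80 pos [0.4871 0.1369 0.0768] yaw 74.35 Mz -0.027 F [ 5.3 -0.4  4.1] w 0.0315 g 60 q7 54 jt7 0.015
```

Call:
play_rows(
  delta_pos=[
    [0,0,0],
    [0,0,0],
    [0,0,0],
    [0,0,0],
    [0,0,0],
    [0,0,0],
    [0,0,0],
    [0,0,0],
    [0,0,0],
    [0,0,0],
  ],
  roll=[0.01,0.01,0.01,0,0,0,0,0,0,0],
  claw=[0.3,0.3,0.3,0.3,0.3,0.3,0.3,0.3,0.3,0.3],
)

```text
clock: 24.05
eef_pos: [0.4871, 0.1369, 0.0768]
tool_rot: [[-0.97, 0.241, 0.002], [0.241, 0.97, 0.001], [-0.002, 0.002, -1.0]]
contact_force: [4.8, -0.3, 3.9]
width: 0.0315
grasp_force: 60.4
```

```bash
python3 s.py
```

```text
t24.05 pos [0.4871 0.1369 0.0768] yaw 76.03 Mz -0.178 F [ 4.8 -0.3  3.9] w 0.0315 g 60 q7 55 jt7 0.175
```

Call:
play_rows(
  delta_pos=[
    [0,0,0],
    [0,0,0],
    [0,0,0],
    [0,0,0],
    [0,0,0],
    [0,0,0],
    [0,0,0],
    [0,0,0],
    [0,0,0],
    [0,0,0],
  ],
  roll=[0.01,0.01,0,0,0,0,0,0,0,0],
  claw=[0.3,0.3,0.3,0.3,0.3,0.3,0.3,0.3,0.3,0.3],
)

```text
clock: 25.3
eef_pos: [0.4871, 0.1369, 0.0768]
tool_rot: [[-0.975, 0.222, 0.002], [0.222, 0.975, 0.001], [-0.002, 0.002, -1.0]]
contact_force: [5.4, -0.0, 3.9]
width: 0.0319
grasp_force: 60.4
```

```bash
python3 s.py
```

```text
t25.30 pos [0.4871 0.1369 0.0768] yaw 77.15 Mz -0.268 F [ 5.4 -0.   3.9] w 0.0319 g 60 q7 56 jt7 0.312
```

Call:
play_rows(
  delta_pos=[
    [0,0,0],
    [0,0,0],
    [0,0,0],
    [0,0,0],
    [0,0,0],
    [0,0,0],
    [0,0,0],
    [0,0,0],
    [0,0,0],
    [0,0,0],
  ],
  roll=[0.01,0.01,0,0,0,0,0,0,0,0],
  claw=[0.3,0.3,0.3,0.3,0.3,0.3,0.3,0.3,0.3,0.3],
)

```text
clock: 26.55
eef_pos: [0.4871, 0.137, 0.0768]
tool_rot: [[-0.979, 0.203, 0.002], [0.203, 0.979, 0.001], [-0.002, 0.002, -1.0]]
contact_force: [5.3, -0.5, 4.0]
width: 0.0318
grasp_force: 60.4
```

```bash
python3 s.py
```

```text
t26.55 pos [0.4871 0.137  0.0768] yaw 78.27 Mz -0.438 F [ 5.3 -0.5  4. ] w 0.0318 g 60 q7 57 jt7 0.462
```

Torque has climbed straight past 0.4 N m with no plateau, so the knob is on the end stop. It was at position 4 to begin with, with rest yaws of about 2.7 (P4), 20.9, 38, 54.7 and 74.4 (stop). Now going back clockwise and checking at the rest positions.

Call:
play_rows(
  delta_pos=[
    [0,0,0],
    [0,0,0],
    [0,0,0],
    [0,0,0],
    [0,0,0],
    [0,0,0],
    [0,0,0],
    [0,0,0],
    [0,0,0],
    [0,0,0],
  ],
  roll=[-0.05,-0.05,-0.05,-0.05,-0.05,-0.05,-0.05,-0.05,-0.01,0],
  claw=[0.3,0.3,0.3,0.3,0.3,0.3,0.3,0.3,0.3,0.3],
)

```text
clock: 27.8
eef_pos: [0.487, 0.1367, 0.0768]
tool_rot: [[-0.818, 0.576, 0.002], [0.576, 0.818, 0.001], [-0.001, 0.002, -1.0]]
contact_force: [5.4, -0.1, 5.6]
width: 0.0319
grasp_force: 60.5
```

```bash
python3 s.py
```

```text
t27.80 pos [0.487  0.1367 0.0768] yaw 54.84 Mz -0.208 F [ 5.4 -0.1  5.6] w 0.0319 g 61 q7 38 jt7 0.133
```

Call:
play_rows(
  delta_pos=[
    [0,0,0],
    [0,0,0],
    [0,0,0],
    [0,0,0],
    [0,0,0],
    [0,0,0],
    [0,0,0],
    [0,0,0],
    [0,0,0],
    [0,0,0],
  ],
  roll=[-0.07,-0.07,-0.07,-0.07,-0.07,-0.07,-0.07,-0.07,-0.04,0],
  claw=[0.3,0.3,0.3,0.3,0.3,0.3,0.3,0.3,0.3,0.3],
)

```text
clock: 29.05
eef_pos: [0.4867, 0.1364, 0.0768]
tool_rot: [[-0.349, 0.937, 0.001], [0.937, 0.349, 0.0], [-0.0, 0.001, -1.0]]
contact_force: [4.7, -1.1, 7.4]
width: 0.0321
grasp_force: 60.8
```

```bash
python3 s.py
```

```text
t29.05 pos [0.4867 0.1364 0.0768] yaw 20.43 Mz -0.080 F [ 4.7 -1.1  7.4] w 0.0321 g 61 q7 9 jt7 -0.022
```

Call:
play_rows(
  delta_pos=[
    [0,0,0],
    [0,0,0],
    [0,0,0],
    [0,0,0],
    [0,0,0],
    [0,0,0],
    [0,0,0],
    [0,0,0],
    [0,0,0],
    [0,0,0],
  ],
  roll=[-0.05,-0.05,-0.05,-0.05,-0.05,-0.05,-0.01,0,0,0],
  claw=[0.3,0.3,0.3,0.3,0.3,0.3,0.3,0.3,0.3,0.3],
)

```text
clock: 30.3
eef_pos: [0.4865, 0.1363, 0.0768]
tool_rot: [[-0.047, 0.999, 0.001], [0.999, 0.047, 0.0], [0.0, 0.001, -1.0]]
contact_force: [2.7, -1.7, 7.3]
width: 0.0321
grasp_force: 60.8
```

```bash
python3 s.py
```

```text
t30.30 pos [0.4865 0.1363 0.0768] yaw 2.71 Mz -0.035 F [ 2.7 -1.7  7.3] w 0.0321 g 61 q7 -5 jt7 0.032
```

Torque is zero at yaw 2.71, so the knob is resting at position 4. Releasing and rising.

Call:
play_rows(
  delta_pos=[
    [0,0,0],
    [0,0,0],
    [0,0,0],
    [0,0,0],
    [0,0,0],
    [0,0,1.0],
    [0,0,1.5],
    [0,0,1.5],
    [0,0,1.5],
    [0,0,1.0],
  ],
  roll=[0,0,0,0,0,0,0,0,0,0],
  claw=[0.57,0.57,0.57,0.57,0.57,0.57,0.57,0.57,0.57,0.57],
)

```text
clock: 31.55
eef_pos: [0.4865, 0.1366, 0.1427]
tool_rot: [[-0.047, 0.999, 0.001], [0.999, 0.047, 0.001], [0.001, 0.001, -1.0]]
contact_force: [0.5, -1.3, 0.1]
width: 0.0487
grasp_force: 0.0
```

```bash
python3 s.py
```

```text
t31.55 pos [0.4865 0.1366 0.1427] yaw 2.70 Mz 0.045 F [ 0.5 -1.3  0.1] w 0.0487 g 0 q7 -9 jt7 0.074
```

Call:
play_rows(
  delta_pos=[
    [-0.55,-1.85,0],
    [-0.55,-1.85,0],
    [-0.55,-1.85,0],
    [-0.55,-1.85,0],
    [-0.55,-1.85,0],
    [-0.5,-1.85,0],
    [0,0,-1.5],
    [0,0,-1.5],
    [0,0,-0.7],
    [0,0,0],
  ],
  roll=[0,0,0,0,0,0,0,0,0,0],
  claw=[0,0,0,0,0,0,0,0,0,0],
)

```text
clock: 32.8
eef_pos: [0.4531, 0.0257, 0.1034]
tool_rot: [[-0.048, 0.999, -0.002], [0.999, 0.048, -0.001], [-0.001, -0.002, -1.0]]
contact_force: [0.1, -0.1, 0.0]
width: -0.0002
grasp_force: 0.0
```

Run:
```python
import s
from h import *
a=eyes.get_image("side")[150:270,195:325,::-1];b=eyes.get_image("top")[140:260,180:310,::-1]
cv2.imwrite("pics/crop3.png",np.hstack([cv2.resize(i,(390,360),interpolation=cv2.INTER_CUBIC) for i in(a,b)]))
```

```text
t32.80 pos [0.4531 0.0257 0.1034] yaw 2.74 Mz -0.052 F [ 0.1 -0.1  0. ] w -0.0002 g 0 q7 5 jt7 0.063
```

View pics/crop3.png

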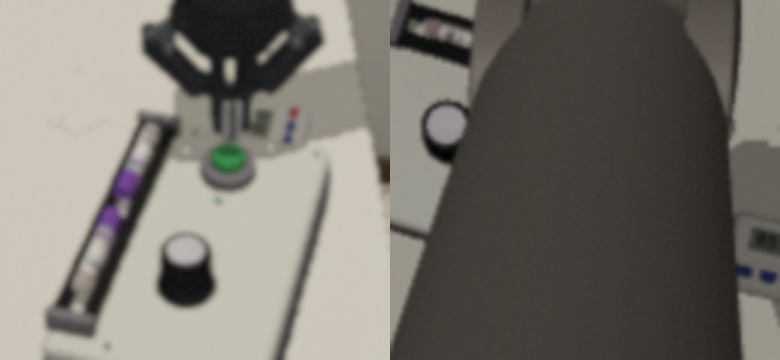

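The shut fingers (side crop about 232,135) stand over the green button (228,158). Pressing in stages.

Call:
play_rows(
  delta_pos=[
    [0.05,0,-0.8],
    [0,0,-0.8],
    [0,0,-0.3],
    [0,0,-0.2],
    [0,0,-0.2],
    [0,0,0],
    [0,0,0],
    [0,0,0],
    [0,0,0],
    [0,0,0],
  ],
  roll=[0,0,0,0,0,0,0,0,0,0],
  claw=[0,0,0,0,0,0,0,0,0,0],
)

```text
clock: 34.15
eef_pos: [0.4538, 0.0254, 0.0813]
tool_rot: [[-0.047, 0.999, -0.0], [0.999, 0.047, 0.0], [0.0, -0.0, -1.0]]
contact_force: [-4.0, 1.4, 4.7]
width: -0.0005
grasp_force: 2.3
```

```bash
python3 s.py
```

```text
t34.15 pos [0.4538 0.0254 0.0813] yaw 2.70 Mz -0.012 F [-4.   1.4  4.7] w -0.0005 g 2 q7 7 jt7 -0.001
```

Call:
play_rows(
  delta_pos=[
    [0,0,-0.1],
    [0,0,-0.1],
    [0,0,0],
    [0,0,0],
    [0,0,0],
    [0,0,0],
    [0,0,0],
    [0,0,0],
    [0,0,0],
    [0,0,0],
  ],
  roll=[0,0,0,0,0,0,0,0,0,0],
  claw=[0,0,0,0,0,0,0,0,0,0],
)

```text
clock: 35.4
eef_pos: [0.454, 0.0254, 0.0807]
tool_rot: [[-0.046, 0.999, -0.0], [0.999, 0.046, 0.001], [0.001, -0.0, -1.0]]
contact_force: [-10.0, 0.7, 29.1]
width: 0.0004
grasp_force: 14.3
```

```bash
python3 s.py
```

```text
t35.40 pos [0.454  0.0254 0.0807] yaw 2.66 Mz -0.031 F [-10.    0.7  29.1] w 0.0004 g 14 q7 7 jt7 -0.003
```

Call:
play_rows(
  delta_pos=[
    [0,0,0.2],
    [0,0,0.2],
    [0,0,0],
    [0,0,0],
    [0,0,0],
    [0,0,0],
    [0,0,0],
    [0,0,0],
    [0,0,0],
    [0,0,0],
  ],
  roll=[0,0,0,0,0,0,0,0,0,0],
  claw=[0,0,0,0,0,0,0,0,0,0],
)

```text
clock: 36.65
eef_pos: [0.4543, 0.0253, 0.0834]
tool_rot: [[-0.047, 0.999, 0.001], [0.999, 0.047, -0.0], [-0.0, 0.001, -1.0]]
contact_force: [-0.3, -1.4, 2.5]
width: 0.0001
grasp_force: 1.6
```

```bash
python3 s.py
```

```text
t36.65 pos [0.4543 0.0253 0.0834] yaw 2.69 Mz 0.011 F [-0.3 -1.4  2.5] w 0.0001 g 2 q7 7 jt7 0.001
```

The force follows the spring at about 1 N/mm (2.5 N at 83.4 mm, 4.7 N at 81.3 mm, hard bottom at 80.7 mm), so the button was fully pressed. Withdrawing.

Call:
play_rows(
  delta_pos=[
    [0,0,1.0],
    [0,0,2],
    [0,0,3],
    [0,0,3],
    [0,0,3],
    [0,0,2],
    [0,0,0],
    [0,0,0],
    [0,0,0],
    [0,0,0],
  ],
  roll=[0,0,0,0,0,0,0,0,0,0],
  claw=[0,0,0,0,0,0,0,0,0,0],
)

```text
clock: 37.9
eef_pos: [0.4536, 0.0252, 0.2227]
tool_rot: [[-0.047, 0.999, -0.001], [0.999, 0.047, -0.001], [-0.001, -0.001, -1.0]]
contact_force: [0.4, 0.7, -0.7]
width: -0.0002
grasp_force: 0.0
```

Run:
```python
import s
from rig import r
print(r.sign_off())
```

```text
t37.90 pos [0.4536 0.0252 0.2227] yaw 2.69 Mz 0.014 F [ 0.4  0.7 -0.7] w -0.0002 g 0 q7 -3 jt7 0.001
the job is handed in; nothing more can be done
None
```

Job handed in at 37.9 s: I turned the knob to its end stop (about 0.4 N m) and back four clicks to position 4, then pressed the start button fully and let it up; the arm is clear, and no verdict came back.

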